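# Fetch the turner from the utensil drawer and hang it on the rack

### The arm

A 7-joint arm with a two-finger parallel gripper is mounted at the origin on the work surface. World frame = base frame: x ahead of the robot, y to its left, z up, the work surface at z = 0. Lengths are in m, angles in rad, forces in N, time in s.
With the tool pointing down it reaches from about 0.425 to 0.875 m from the base axis. Payload 4.7 kg.
Tool frame: the origin (TCP) lies between the finger pads; the fingertips stand 19 mm ahead of it and the grasp point (between the pads) is the TCP (ctrl.tip_extent is the distance from the TCP to the fingertips, in m); z points along the fingers, y is the line along which they close (so a half turn about z gives the same grasp; the last joint's range is limited). The gripper opens to 87 mm and grips with 3 to 60 N. Pads are 19 mm wide; open, the fingers measure 117 mm over their backs; the gripper's body (75 mm by 190 mm) begins 51 mm behind the grasp point.
Start: joints at [1.178, 0.321, -0.07, 1.45, 0.023, 1.371, -0.057], TCP at [0.257, -0.597, 0.242] pointing down, gripper open.
Joint ranges: [-2.86, 2.86], [-0.3, 2.09], [-1.38, 1.24], [0.06, 2.45], [-1.56, 4.7], [0.09, 2.05], [-2.69, 2.69]. Speed limits (rad/s): [2.57, 2.57, 3.14, 3.14, 3.14, 3.14, 3.14].

### API

Orientations are given as a rotation vector (axis times angle).
In Python, from bench import ctrl gives the robot as it stands.
- The arm moves only by the shell command python3 -m crank 'ROWS' [OPENING] [FORCE]. ROWS is JSON, a list of rows, each an object of numbers: "tx", "ty", "tz": the shift along the tool's x, y, z in mm; "turn": the turn about the tool's z in units of 5 degrees (1.0 is 5 degrees). In form: [{"tx": .., "ty": .., "tz": .., "turn": ..}, ...]. A call has 1 to 5 rows; each row is the pose to reach, as a shift and turn from the pose commanded when the call began, along the tool's axes at that moment; what a row does not reach only later rows make up. A row lasts 1/8 s, in which the tool goes at most 62.5 mm and 10.7 degrees, less where a joint would pass 70% of its speed; a pose out of reach is approached as far as the arm can. A call with a gripper value outside its range is refused whole. OPENING is the finger opening in mm, from 0 to 87, set as the call begins (- or left out, the last holds). The fingers move at their own pace and stop on an object; FORCE is the grip in N (left out, the last holds). Time passes only in rows, so rows that repeat a pose let the fingers close. It gives the time, the measured TCP pose, the force, the opening and the grip force at its end, in the units of the state.
- ctrl.get_state(): the state, without advancing time (a new reading comes with each control period).
- ctrl.get_image(name): name is "scene" or "top" or "wrist"; returns (picture, depth): 420x560x3 uint8, red, green, blue; 420x560 float32, m along the optical axis (not along the pixel's ray), 0 where there is no reading.
- ctrl.camera_model(name): a dict with "intrinsics" (3x3 intrinsics, pixels), "dist_coeffs" ([k1, k2, p1, p2, k3] as OpenCV has them; the pictures are not rectified), "origin" and "orientation" of the camera in the world. Camera axes: x right, y down, z forward; pixel columns grow to the right and rows downward; lengths in m; the calibration is good to about 2 mm. A picture is of the moment at which its call begins: read the wrist's pose just before it. camera_model takes no time and is no camera call; for the wrist camera it gives the pose at the moment of the call.
- ctrl.close_job(): hands the job in; it is judged then, once.
Trained networks look in the newest picture that a camera, given by its name, has taken for a name from the list of things; names that differ only in an ending like _2 or _b are one class to them, and where a whole thing is asked for, a point or a joint stands for the part that bears it (a point fixed in the world has none). Each returns a list of dicts, best first, with "confidence" (0 to 1); they miss things now and then, are a little off and sometimes report something else, mostly with a low value. They report only what shows in the picture. A call takes as long as a camera call.
- ctrl.recognise(camera, query): "xyz" ([x, y, z] in m, in world coordinates, good to about 4 mm: the middle of the surface that is visible of it).
- ctrl.mark_of(camera, query): "xyz" ([x, y, z] in m, in world coordinates, good to about 4 mm: a listed point, or the origin of a listed thing).
The state is a dict: "time": time; "joint_positions": joint angles; "qd": joint speeds; "joint_torque": joint torques, N m; "position": TCP position; "tool_rot": TCP orientation; "ft_force": force on the tool from outside, world axes, zero at the start; "torque": the same for the moment, N m; "grip_width": opening from 0.0 (shut) to 1.0 (fully open); "grip_force": force on a finger pad.
Only numpy, scipy, OpenCV 4.12 (cv2) and the standard library are available. Lean on these libraries where they do the work, as an engineer would, in place of code of your own. Each camera call takes 0.05 s, during which the arm holds its last target. There are 200 camera calls.

### The job

Pull the utensil drawer all the way out to its stop, take out the red-handled turner and hang it by its eye on the free brass hook of the utensil rack. Leave the drawer out at its stop, keep the wooden spoon in it, and do not knock the mug, bowl or jar about.

Things in the scene. Friction and masses are not known exactly. Their poses are not given: they have to be found in the camera images.
- cabinet_front (a point): Middle of the lower front edge, at table height, of a low brushed-metal drawer unit standing fixed on the table, 270 deep x 300 wide x 100 mm high. Axes of the unit: its front faces its own -x (to the robot's left), y across it, z up. A mug stands on its top, towards the back.
- drawer (a joint): Travel in m of the unit's only drawer: 0 closed, 0.205 out at its stop, along the unit's own -x; friction about 2 N; starts up to 15 mm open. Grey open box 237 mm deep x 270 wide outside, 6 mm walls, rim 71 and inner floor 22 mm above the table, behind a 15 mm thick front panel whose top edge is 87 mm above the table.
- drawer_handle (a point): Middle of the drawer's black bar handle: level round bar 11 mm thick, 140 mm long along the unit's y, centre line 45 mm in front of the front panel (39 mm clear gap behind it, open from above), 62 mm above the table, 38 mm below the unit's top. 9 mm stays join its ends to the panel. Moves with the drawer; axes as the unit's.
- turner: Turner, 195 mm long, 0.12 kg, flat in the drawer across its width, eye to the unit's left (+y), hidden until the drawer is out. Origin on the underside at the balance point, mid handle; x towards the eye, z up. Red handle 18 mm wide, 14 thick, x = -35 to +62 mm; dark steel blade 65 x 55 x 3 mm, x = -30 to -95 mm; red ring eye at the +x end.
- turner_eye (a point): Centre of the turner's eye, a round red ring of 8 mm bar, 28 mm inside and 44 mm outside diameter, lying in the turner's flat plane; 78 mm from the turner's origin along its x and 7 mm above its underside. Axes as the turner's.
- spoon: Wooden spoon 150 mm long, lying in the front of the same drawer, across it, 10 mm thick; stays in the drawer. Origin at its middle, on the underside.
- rack: Fixed utensil rack: foot plate 130 x 340 mm, two posts, a 14 mm cross bar along its y at 250 mm height, two hooks 140 mm apart reaching to its own -x. The brass hook on its right (-y) is free; a ladle is fixed on the other. A back strip, its face 36 mm in front of the bar, 97 to 143 mm high, stops hung tools swinging. Origin at the foot's underside below the bar.
- hook_tip (a point): Upper end of the free brass hook, 284 mm above the table. The hook is 8 mm bar: an arm level for 52 mm from the cross bar towards the rack's -x, at 250 mm height, then turned up 34 mm, nearly upright. Axes as the rack's.
- hook_seat (a point): Middle of the level arm of the brass hook, on its centre line, 27 mm in front of the cross bar, 31 mm from the tip along the rack's +x and 34 mm below it. The hung eye rests on this arm, its centre about 10 mm below it. Axes as the rack's.
- mug: Blue ceramic mug, 80 mm across and 85 mm high, on top of the drawer unit. Origin at the centre of its underside.
- jar: Amber glass jar with a brass lid, 72 mm across and 110 mm high, on the table beyond the drawer's way.
- bowl: White bowl, 110 mm across and 45 mm high, between the drawer and the rack.

How it is judged:
By the outcome, as a careful person would: the job done as asked, in the order asked, and still so for the second after the job is handed in, with the robot touching nothing.
It also fails if it takes over 61 s, if anything falls off the work surface, if the arm or the gripper's body presses on something with over 40 N, if the wrist force passes 120 N, or if a joint passes its speed limit or range.

## Working session

There is one attempt and no reset: what is moved stays moved. The work goes in short steps, Python scripts to look and compute and a shell command to move; the robot and the scene stay as the last step left them, time stands still between calls to the robot, and variables do not carry over. Pictures are saved under pics/ and viewed, at most 12 in all, crops included, and the job is handed in when it is done.

```bash
mkdir -p pics; ls
cat > h.py <<'E'
from bench import ctrl
import numpy as np, cv2
from scipy.spatial.transform import Rotation as R
def shot(cam,name=None):
    im,d=ctrl.get_image(cam)
    if name: cv2.imwrite('pics/'+name,cv2.cvtColor(im,cv2.COLOR_RGB2BGR))
    return im,d
def px2w(cam,u,v,d):
    m=ctrl.camera_model(cam);K=np.array(m['intrinsics'])
    p=cv2.undistortPoints(np.array([[[u,v]]],float),K,np.array(m['dist_coeffs']))[0,0]
    return cam2w(m)@0 if False else np.array(m['origin'])+Rm(m['orientation'])@(np.array([p[0],p[1],1])*d)
def Rm(o):
    o=np.array(o,float)
    return o if o.shape==(3,3) else R.from_rotvec(o).as_matrix()
def w2px(cam,P):
    m=ctrl.camera_model(cam);Rw=Rm(m['orientation'])
    p=(np.atleast_2d(P)-np.array(m['origin']))@Rw
    return cv2.projectPoints(p,np.zeros(3),np.zeros(3),np.array(m['intrinsics']),np.array(m['dist_coeffs']))[0][:,0]
def rel(target,s=None):
    """target world -> shift in tool axes mm"""
    s=s or ctrl.get_state()
    return R.from_rotvec(s['tool_rot']).inv().apply(np.array(target)-s['position'])*1000
E
python3 - <<'E'
from h import *
s=ctrl.get_state();print(s['time'],s['position'],R.from_rotvec(s['tool_rot']).as_matrix().round(3))
for c in ['scene','top']:
    shot(c,c+'1.png');print(ctrl.camera_model(c)['origin'],ctrl.camera_model(c)['orientation'])
    for q in ['cabinet_front','drawer_handle','hook_tip','hook_seat','rack','mug','jar','bowl']:
        r=ctrl.mark_of(c,q)
        print(c,q,[(np.round(x['xyz'],3),round(x['confidence'],2)) for x in r[:2]])
E
```

```text
pics
0.0 [ 0.25693665 -0.59648879  0.24046713] [[ 0.918  0.396 -0.001]
 [ 0.396 -0.918  0.002]
 [-0.    -0.002 -1.   ]]
[1.25432156 0.67528466 1.04354164] [-1.04499783 -2.41503747  1.07394996]
scene cabinet_front [(array([ 0.568, -0.205,  0.001]), 0.61)]
scene drawer_handle [(array([ 0.556, -0.16 ,  0.062]), 0.88)]
scene hook_tip [(array([0.564, 0.276, 0.282]), 0.88)]
scene hook_seat [(array([0.598, 0.292, 0.252]), 0.61)]
scene rack [(array([0.587, 0.365, 0.002]), 0.76)]
scene mug [(array([ 0.648, -0.347,  0.097]), 0.98)]
scene jar [(array([0.737, 0.094, 0.004]), 0.68)]
scene bowl [(array([ 0.421,  0.175, -0.002]), 0.86)]
[0.47219165 0.01548523 1.24855707] [-2.1998902   2.16577448 -0.14747736]
top cabinet_front [(array([ 0.576, -0.208, -0.002]), 0.79)]
top drawer_handle [(array([ 0.576, -0.208, -0.001]), 0.69), (array([ 0.551, -0.158,  0.066]), 0.61)]
top hook_tip [(array([0.567, 0.274, 0.286]), 0.82)]
top hook_seat [(array([0.596, 0.289, 0.252]), 0.84), (array([ 0.551, -0.157,  0.065]), 0.32)]
top rack []
top mug [(array([ 0.645, -0.348,  0.096]), 0.68)]
top jar [(array([0.738, 0.096, 0.003]), 0.86)]
top bowl [(array([0.418, 0.178, 0.001]), 0.71), (array([0.568, 0.273, 0.283]), 0.52)]
```

View pics/scene1.png

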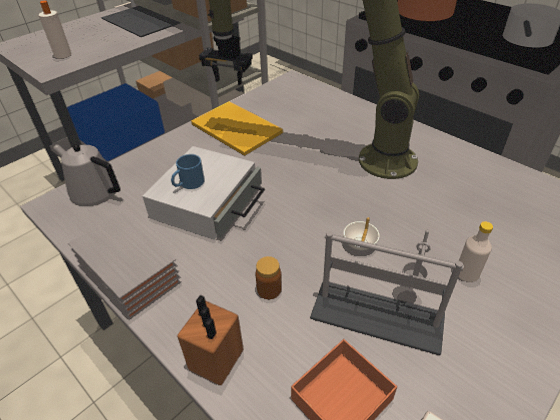

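View pics/top1.png

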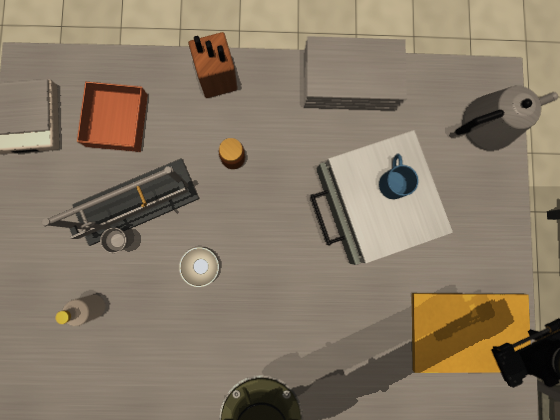

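The scene shows the cabinet (px ~205,190) with its black handle at (248,203), the mug on top, the jar at (268,278), the bowl at (360,237) and the rack at (385,290), with the brass hook near (366,228). The top view agrees: handle bar at about (325,217), hook at about (140,195). Next, precise yaws.

```bash
cat >> h.py <<'E'
def cloud(cam):
    im,d=ctrl.get_image(cam);m=ctrl.camera_model(cam)
    v,u=np.mgrid[:420,:560];p=cv2.undistortPoints(np.stack([u,v],-1).reshape(-1,1,2).astype(float),np.array(m['intrinsics']),np.array(m['dist_coeffs']))[:,0]
    P=np.c_[p,np.ones(len(p))]*d.reshape(-1,1)
    return im,(np.array(m['origin'])+P@Rm(m['orientation']).T).reshape(420,560,3)
def rect(P): return cv2.minAreaRect(P[:,:2].astype(np.float32)*1000)
E
python3 - <<'E'
from h import *
im,W=cloud('top')
x,y,z=W[...,0],W[...,1],W[...,2]
cab=W[(abs(z-.1)<.006)&(x>.4)&(y<-.1)&(y>-.55)]
r=rect(cab);print('cab',r,cv2.boxPoints(r).round())
bar=W[(abs(z-.254)<.01)&(x>.4)&(y>.15)]
print('bar',len(bar),cv2.fitLine(bar[:,:2].astype(np.float32),cv2.DIST_HUBER,0,.01,.01).ravel())
foot=W[(abs(z-.008)<.006)&(z>.004)&(x>.4)&(y>.15)];print('foot',len(foot),rect(foot))
h=W[(abs(z-.065)<.006)&(x>.48)&(x<.62)&(y<-.1)&(y>-.2)]
print('handle',len(h),rect(h),h.mean(0),cv2.fitLine(h[:,:2].astype(np.float32),cv2.DIST_HUBER,0,.01,.01).ravel())
pf=W[(abs(z-.087)<.005)&(x>.4)&(y<-.1)&(y>-.4)];print('panel',len(pf),rect(pf))
hk=W[(z>.262)&(z<.3)&(x>.45)&(y>.15)];print('hook',len(hk),hk.mean(0))
E
```

```text
cab ((776.5086059570312, -296.3509521484375), (650.1643676757812, 307.96087646484375), 12.649035453796387) [[ 426. -217.]
 [ 493. -518.]
 [1127. -375.]
 [1060.  -75.]]
bar 1052 [ 0.4199104  -0.9075656   0.59820515  0.342436  ]
foot 8147 ((738.7373046875, 472.699462890625), (677.4537963867188, 644.8833618164062), 0.006140260491520166)
handle 245 ((558.9174194335938, -175.65066528320312), (144.26715087890625, 51.441444396972656), 19.59475326538086) [ 0.55194642 -0.16178988  0.06615842] [ 0.93985176  0.34158266  0.53060746 -0.16452593]
panel 655 ((671.6033935546875, -227.77081298828125), (271.7908935546875, 471.7531433105469), 85.40748596191406)
hook 63 [0.55340407 0.35964461 0.2718339 ]
```

```bash
python3 -c "
from h import *
print(rel([.552,-.157,.24]),ctrl.get_state()['time'])"
```

```text
[ 444.85335617 -287.38861728    1.5346752 ] 0.95
```

```bash
python3 -m crank '[{"tx":50,"ty":-32,"tz":0,"turn":0.3},{"tx":100,"ty":-64,"tz":0,"turn":0.67},{"tx":150,"ty":-97,"tz":0,"turn":0.67},{"tx":200,"ty":-129,"tz":0,"turn":0.67},{"tx":250,"ty":-161,"tz":0,"turn":0.67}]' 40 20
python3 -m crank '[{"tx":48,"ty":-34},{"tx":95,"ty":-68},{"tx":143,"ty":-100},{"tx":187,"ty":-137,"tz":30},{"tx":187,"ty":-137,"tz":60}]'
python3 -c "
from h import *
print(rel([.552,-.157,.062]),R.from_rotvec(ctrl.get_state()['tool_rot']).as_matrix().round(3))
for c in ['wrist','top','scene']:
    shot(c,c+'2.png')
    for q in ['drawer_handle']:
        print(c,q,[(np.round(x['xyz'],3),round(x['confidence'],2)) for x in ctrl.mark_of(c,q)[:2]])
"
```

```text
time: 1.58
position: [0.424, -0.3485, 0.2419]
tool_rot: [3.093, 0.544, 0.001]
ft_force: [0.7, 0.8, 0.4]
grip_width: 0.522
grip_force: 0.0
[ 185.64436156 -136.53583116  179.81040068] [[ 0.94   0.341  0.001]
 [ 0.341 -0.94  -0.001]
 [ 0.     0.001 -1.   ]]
wrist drawer_handle []
top drawer_handle [(array([ 0.555, -0.158,  0.061]), 0.67), (array([ 0.739,  0.099, -0.005]), 0.41)]
scene drawer_handle [(array([ 0.558, -0.157,  0.062]), 0.9), (array([0.585, 0.367, 0.001]), 0.67)]$[0]: bad value
```

```bash
python3 -m crank '[{"tx":48,"ty":-35,"tz":0,"turn":0},{"tx":95,"ty":-69,"tz":0,"turn":0},{"tx":143,"ty":-104,"tz":0,"turn":0},{"tx":187,"ty":-136,"tz":20,"turn":0},{"tx":187,"ty":-136,"tz":60,"turn":0}]'
python3 -c "
from h import *
print(rel([.554,-.157,.062]))
for c in ['wrist']:
    shot(c,c+'2.png')
    for q in ['drawer_handle']:
        print(c,q,[(np.round(x['xyz'],3),round(x['confidence'],2)) for x in ctrl.mark_of(c,q)[:2]])
"
```

```text
time: 2.5
position: [0.5559, -0.1549, 0.1827]
tool_rot: [-3.092, -0.553, -0.009]
ft_force: [0.3, -1.0, -0.5]
grip_width: 0.462
grip_force: 0.0
[ -3.22987748   1.22161802 120.68745822]
wrist drawer_handle [(array([ 0.555, -0.157,  0.063]), 0.87)]
```

View pics/wrist2.png

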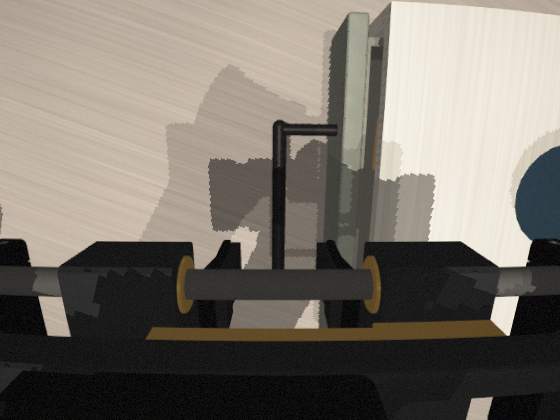

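The wrist view has the bar at u≈279, centred between the fingers (about 230 and 325), with its far end at (280,125). I'll descend and close.

```bash
python3 -m crank '[{"tx":-1,"ty":2,"tz":55,"turn":0},{"tx":-1,"ty":2,"tz":100,"turn":0},{"tx":-1,"ty":2,"tz":119,"turn":0},{"tx":-1,"ty":2,"tz":119,"turn":0}]' 40 && python3 -m crank '[{"tx":0,"ty":0,"tz":0,"turn":0},{"tx":0,"ty":0,"tz":0,"turn":0},{"tx":0,"ty":0,"tz":0,"turn":0},{"tx":0,"ty":0,"tz":0,"turn":0}]' 0 30
```

```text
time: 3.1
position: [0.5517, -0.1621, 0.0625]
tool_rot: [-3.094, -0.541, 0.002]
ft_force: [0.3, 0.4, 0.9]
grip_width: 0.458
grip_force: 0.0
time: 3.6
position: [0.5526, -0.1603, 0.0633]
tool_rot: [3.094, 0.545, 0.002]
ft_force: [-0.5, 1.9, 3.3]
grip_width: 0.114
grip_force: 30.0
```

```bash
python3 -m crank '[{"tx":0,"ty":-20,"tz":0,"turn":0},{"tx":0,"ty":-50,"tz":0,"turn":0},{"tx":0,"ty":-80,"tz":0,"turn":0},{"tx":0,"ty":-110,"tz":0,"turn":0},{"tx":0,"ty":-140,"tz":0,"turn":0}]' && python3 -m crank '[{"tx":0,"ty":-15,"tz":0,"turn":0},{"tx":0,"ty":-30,"tz":0,"turn":0},{"tx":0,"ty":-40,"tz":0,"turn":0},{"tx":0,"ty":-45,"tz":0,"turn":0}]'
```

```text
time: 4.22
position: [0.5054, -0.0287, 0.0633]
tool_rot: [3.092, 0.544, 0.006]
ft_force: [4.5, -1.6, -1.8]
grip_width: 0.112
grip_force: 30.0
time: 4.72
position: [0.4903, 0.0136, 0.0633]
tool_rot: [3.094, 0.545, 0.004]
ft_force: [5.3, -0.7, 2.3]
grip_width: 0.114
grip_force: 30.0
```

```bash
python3 -m crank '[{"tx":0,"ty":-4,"tz":0,"turn":0},{"tx":0,"ty":-8,"tz":0,"turn":0},{"tx":0,"ty":-12,"tz":0,"turn":0},{"tx":0,"ty":-12,"tz":0,"turn":0}]' && python3 -m crank '[{"tx":0,"ty":-4,"tz":0,"turn":0},{"tx":0,"ty":-8,"tz":0,"turn":0},{"tx":0,"ty":-8,"tz":0,"turn":0}]'
```

```text
time: 5.22
position: [0.4862, 0.0248, 0.0632]
tool_rot: [-3.094, -0.544, -0.004]
ft_force: [5.4, 1.5, 3.3]
grip_width: 0.114
grip_force: 30.0
time: 5.6
position: [0.4854, 0.027, 0.0633]
tool_rot: [3.089, 0.539, 0.009]
ft_force: [11.2, -9.5, -1.9]
grip_width: 0.117
grip_force: 30.0
```

```bash
python3 -m crank '[{"tx":0,"ty":-4,"tz":0,"turn":0},{"tx":0,"ty":-6,"tz":0,"turn":0},{"tx":0,"ty":-6,"tz":0,"turn":0}]'
```

```text
time: 5.98
position: [0.4854, 0.0272, 0.0633]
tool_rot: [3.083, 0.533, 0.013]
ft_force: [16.8, -20.4, -7.4]
grip_width: 0.116
grip_force: 30.0
```

At the stop. Unload, open, lift and look.

```bash
python3 -m crank '[{"tx":0,"ty":6,"tz":0,"turn":0},{"tx":0,"ty":10,"tz":0,"turn":0}]' && python3 -m crank '[{"tx":0,"ty":0,"tz":0,"turn":0},{"tx":0,"ty":0,"tz":0,"turn":0},{"tx":0,"ty":0,"tz":-30,"turn":0},{"tx":0,"ty":0,"tz":-85,"turn":0},{"tx":0,"ty":0,"tz":-140,"turn":0}]' 40
python3 - <<'E'
from h import *
for c in ['top','scene','wrist']:
    shot(c,c+'3.png')
    for q in ['turner','turner_eye','spoon','drawer_handle']:
        print(c,q,[(np.round(x['xyz'],3),round(x['confidence'],2)) for x in ctrl.mark_of(c,q)[:2]])
a=cv2.imread('pics/top3.png')[100:300,180:460]
cv2.imwrite('pics/top3c.png',cv2.resize(a,None,fx=2.8,fy=2.8,interpolation=cv2.INTER_CUBIC))
E
```

```text
time: 6.22
position: [0.4855, 0.0268, 0.0632]
tool_rot: [3.094, 0.54, 0.005]
ft_force: [4.3, 3.7, 3.7]
grip_width: 0.119
grip_force: 30.0
time: 6.85
position: [0.4817, 0.0282, 0.2028]
tool_rot: [-3.093, -0.545, 0.007]
ft_force: [0.5, -0.7, -0.1]
grip_width: 0.448
grip_force: 0.0
top turner [(array([ 0.535, -0.123,  0.023]), 0.69)]
top turner_eye [(array([ 0.606, -0.085,  0.027]), 0.55)]
top spoon []
top drawer_handle []
scene turner [(array([ 0.539, -0.128,  0.02 ]), 0.68)]
scene turner_eye [(array([ 0.608, -0.088,  0.029]), 0.81)]
scene spoon [(array([ 0.511, -0.066,  0.021]), 0.61)]
scene drawer_handle [(array([0.493, 0.025, 0.06 ]), 0.66)]
wrist turner [(array([ 0.542, -0.123,  0.022]), 0.89), (array([ 0.571, -0.209,  0.   ]), 0.42)]
wrist turner_eye [(array([ 0.61 , -0.087,  0.033]), 0.71), (array([0.422, 0.178, 0.001]), 0.6)]
wrist spoon [(array([ 0.515, -0.068,  0.023]), 0.82)]
wrist drawer_handle [(array([0.489, 0.026, 0.062]), 0.59)]
```

View pics/top3c.png

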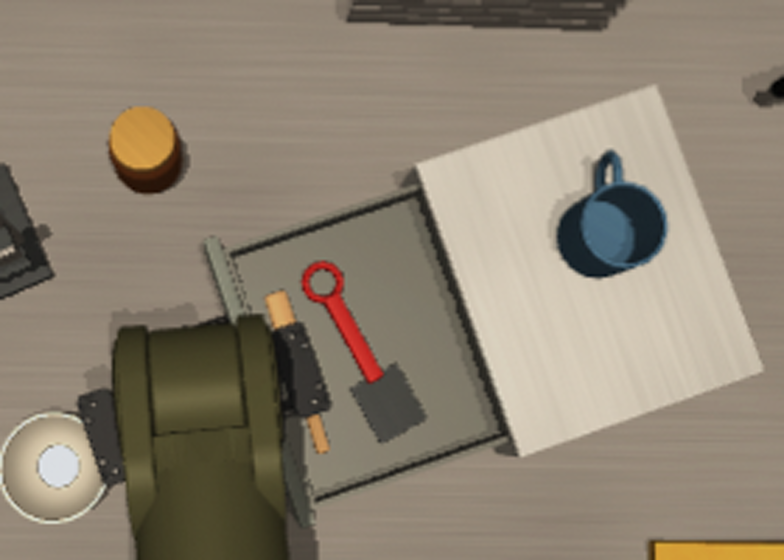

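The top crop shows the drawer out, the turner lying at an angle (eye at crop px (323,282), blade at (388,402)), and the spoon in front of it (278,305 to 320,450). The turner sits about 88 mm from the cabinet front, so a direct grasp would put the 190 mm body over the cabinet top. I'll measure it accurately.

```bash
cat >> h.py <<'E'
def onplane(cam,uv,z):
    m=ctrl.camera_model(cam)
    p=cv2.undistortPoints(np.array(uv,float).reshape(-1,1,2),np.array(m['intrinsics']),np.array(m['dist_coeffs']))[:,0]
    r=np.c_[p,np.ones(len(p))]@Rm(m['orientation']).T;o=np.array(m['origin'])
    return o+r*((z-o[2])/r[:,2:])
def turner(cam,z=.032,debug=None,box=(.42,.7,-.22,.02)):
    im,d=ctrl.get_image(cam)
    hsv=cv2.cvtColor(im,cv2.COLOR_RGB2HSV);h,s,v=hsv[...,0].astype(int),hsv[...,1],hsv[...,2]
    msk=((h<6)|(h>172))&(s>150)&(v>60)
    vv,uu=np.nonzero(msk);P=onplane(cam,np.c_[uu,vv],z)
    P=P[(P[:,0]>box[0])&(P[:,0]<box[1])&(P[:,1]>box[2])&(P[:,1]<box[3])]
    if len(P)<30: return None
    r=rect(P);b=cv2.boxPoints(r)
    # axis: long side, oriented to +x world
    e=b[1]-b[0];f=b[2]-b[1];a=e if np.hypot(*e)>np.hypot(*f) else f
    a=a/np.hypot(*a);a=a*np.sign(a[0])
    q=P[:,:2]*1000;t=q@a;tmax=np.percentile(t,99.5)
    hd=q[(t<tmax-50)]; l=cv2.fitLine(hd.astype(np.float32),cv2.DIST_HUBER,0,.01,.01).ravel();a=l[:2]*np.sign(l[0])
    t=q@a;n=np.array([-a[1],a[0]]);off=np.median((hd@n))
    ring=q[t>t.max()-44];rc=(ring@a).max()-22
    eye=a*rc+n*off
    return len(P),np.degrees(np.arctan2(a[1],a[0])).round(1),eye.round(1),(eye-78*a).round(1),np.array(r[1]).round(1)
E
python3 - <<'E'
from h import *
for c in ['top','scene','wrist']: print(c,turner(c))
E
```

```text
top (311, np.float32(29.3), array([608.7, -86.5]), array([ 540.7, -124.7]), array([134.2,  40.7]))
scene (180, np.float32(30.0), array([606.1, -86.3]), array([ 538.5, -125.2]), array([136.6,  38.5]))
wrist (2933, np.float32(30.1), array([609.4, -85.5]), array([ 541.9, -124.6]), array([134.8,  43.8]))
```

View pics/wrist3.png

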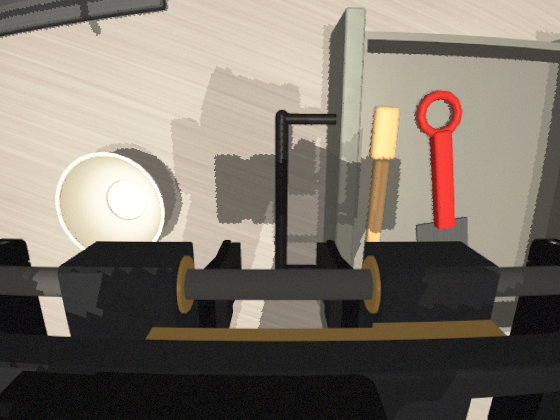

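```bash
python3 -c "
from h import *
print(rel([.5689,-.143,.203]),ctrl.get_state()['joint_positions'],ctrl.get_state()['time'])"
```

```text
[ 21.7729691  190.04637085  -0.47163257] [ 0.43319481  0.01475521 -0.5464737   1.88551113  0.00816155  1.24348734
 -1.33826154] 7.75
```

```bash
python3 -m crank '[{"tx":4,"ty":38,"tz":0,"turn":2},{"tx":9,"ty":76,"tz":0,"turn":4},{"tx":13,"ty":114,"tz":0,"turn":6},{"tx":18,"ty":152,"tz":0,"turn":8},{"tx":22,"ty":190,"tz":0,"turn":10}]' 40 && python3 -m crank '[{"tx":0,"ty":0,"tz":0,"turn":2},{"tx":0,"ty":0,"tz":0,"turn":4},{"tx":0,"ty":0,"tz":0,"turn":6},{"tx":0,"ty":0,"tz":0,"turn":8},{"tx":0,"ty":0,"tz":0,"turn":8}]'
python3 -c "
from h import *
s=ctrl.get_state();print(rel([.5689,-.143,.046]),s['joint_positions'],s['time'],Rm(s['tool_rot']).round(3))"
```

```text
time: 8.38
position: [0.5696, -0.1441, 0.2025]
tool_rot: [3.032, -0.823, 0.0]
ft_force: [0.1, -0.0, 0.8]
grip_width: 0.459
grip_force: 0.0
time: 9.0
position: [0.5691, -0.1429, 0.2025]
tool_rot: [2.574, -1.8, 0.0]
ft_force: [0.4, -0.5, -0.4]
grip_width: 0.457
grip_force: 0.0
[-4.26606184e-02  2.02542433e-01  1.56502744e+02] [ 0.45908349  0.2244508  -0.29821929  1.65875555  0.06873918  1.26868453
 -2.64396954] 9.0 [[ 0.343 -0.939 -0.   ]
 [-0.939 -0.343 -0.   ]
 [ 0.     0.    -1.   ]]
```

```bash
python3 -m crank '[{"tx":0,"ty":0,"tz":60,"turn":0},{"tx":0,"ty":0,"tz":115,"turn":0},{"tx":0,"ty":0,"tz":145,"turn":0},{"tx":0,"ty":0,"tz":156,"turn":0},{"tx":0,"ty":0,"tz":156,"turn":0}]' && python3 -m crank '[{"tx":-6,"ty":0,"tz":0,"turn":0},{"tx":-12,"ty":0,"tz":0,"turn":0},{"tx":-18,"ty":0,"tz":0,"turn":0},{"tx":-24,"ty":0,"tz":0,"turn":0},{"tx":-28,"ty":0,"tz":0,"turn":0}]' && python3 -c "
from h import *
s=ctrl.get_state();print(s['joint_positions'],Rm(s['tool_rot']).round(3))"
```

```text
time: 9.62
position: [0.5692, -0.1429, 0.0466]
tool_rot: [2.574, -1.801, -0.0]
ft_force: [0.4, -1.0, 0.6]
grip_width: 0.462
grip_force: 0.0
time: 10.25
position: [0.5594, -0.116, 0.0467]
tool_rot: [2.573, -1.802, 0.0]
ft_force: [0.1, -1.8, -0.2]
grip_width: 0.46
grip_force: 0.3
[ 0.27989434  0.33489153 -0.14143789  1.85090544  0.05681393  0.95943881
 -2.67907827] [[ 0.342 -0.94   0.   ]
 [-0.94  -0.342 -0.   ]
 [ 0.    -0.    -1.   ]]
```

Back off slightly, lift and turn back for the grasp.

```bash
python3 -m crank '[{"tx":4,"ty":0,"tz":0,"turn":0},{"tx":4,"ty":0,"tz":-50,"turn":0},{"tx":4,"ty":0,"tz":-105,"turn":0},{"tx":4,"ty":0,"tz":-155,"turn":-2},{"tx":4,"ty":0,"tz":-155,"turn":-4}]' 30 && python3 -m crank '[{"tx":0,"ty":0,"tz":0,"turn":-2},{"tx":0,"ty":0,"tz":0,"turn":-4},{"tx":0,"ty":0,"tz":0,"turn":-6},{"tx":0,"ty":0,"tz":0,"turn":-8},{"tx":0,"ty":0,"tz":0,"turn":-10}]' && python3 -m crank '[{"tx":0,"ty":0,"tz":0,"turn":-2},{"tx":0,"ty":0,"tz":0,"turn":-4},{"tx":0,"ty":0,"tz":0,"turn":-4}]'
python3 - <<'E'
from h import *
for c in ['top','scene','wrist']: print(c,turner(c))
shot('wrist','wrist4.png');s=ctrl.get_state();print(Rm(s['tool_rot']).round(3),s['time'])
print(s['joint_positions'])
for c in ['top','scene']:
  shot(c);print([(np.round(x['xyz'],3),round(x['confidence'],2)) for q in('turner','turner_eye','spoon') for x in ctrl.mark_of(c,q)[:1]])
E
```

```text
time: 10.88
position: [0.5638, -0.1212, 0.2068]
tool_rot: [-2.848, 1.32, -0.014]
ft_force: [0.1, -0.6, -0.7]
grip_width: 0.347
grip_force: 0.0
time: 11.5
position: [0.5608, -0.1208, 0.2013]
tool_rot: [-3.141, -0.007, 0.001]
ft_force: [-0.6, -0.0, 0.9]
grip_width: 0.346
grip_force: 0.0
time: 11.88
position: [0.5608, -0.1207, 0.2013]
tool_rot: [-3.094, -0.541, 0.001]
ft_force: [0.1, 0.8, 0.1]
grip_width: 0.344
grip_force: 0.0
top (106, np.float32(58.1), array([557.3, -38.2]), array([ 516.1, -104.5]), array([133.9,  39.6]))
scene (184, np.float32(30.9), array([596.7, -61.6]), array([ 529.7, -101.6]), array([136.3,  39.8]))
wrist (2667, np.float32(30.7), array([598.8, -63.2]), array([ 531.7, -103. ]), array([134.6,  42.3]))
[[ 0.941  0.339 -0.   ]
 [ 0.339 -0.941 -0.   ]
 [-0.    -0.    -1.   ]] 12.075
[ 0.41657485  0.19665402 -0.28434188  1.69237539  0.05763656  1.26087561
 -1.10486209]
[(array([ 0.53 , -0.104,  0.022]), 0.77), (array([ 0.596, -0.061,  0.023]), 0.53), (array([ 0.511, -0.061,  0.026]), 0.55)]
[(array([ 0.533, -0.106,  0.022]), 0.73), (array([ 0.596, -0.068,  0.03 ]), 0.97), (array([ 0.511, -0.058,  0.019]), 0.49)]
```

View pics/wrist4.png

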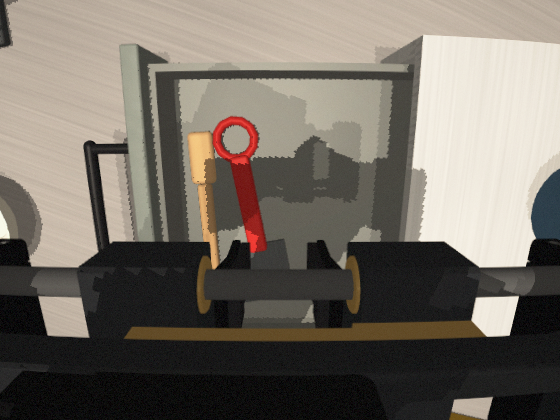

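The wrist view shows the turner shifted forward (eye at (236,138), handle down to (258,250)), close beside the spoon (200,155) and not rotated. It is now 111 mm from the cabinet front, so a grasp at yaw 30.5° clears.

```bash
python3 -c "
from h import *
print(rel([.534,-.102,.045]))"
```

```text
[-19.02573169 -26.40605886 156.56049588]
```

```bash
python3 -m crank '[{"tx":-10,"ty":-14,"tz":0,"turn":-1.5},{"tx":-19,"ty":-26,"tz":30,"turn":-2.1},{"tx":-19,"ty":-26,"tz":80,"turn":-2.1},{"tx":-19,"ty":-26,"tz":110,"turn":-2.1},{"tx":-19,"ty":-26,"tz":110,"turn":-2.1}]' 29
python3 -c "
from h import *
s=ctrl.get_state();print(rel([.534,-.102,.045]),Rm(s['tool_rot']).round(3))
print(turner('scene'))"
```

```text
time: 13.1
position: [0.532, -0.1021, 0.0893]
tool_rot: [-3.029, -0.825, 0.007]
ft_force: [0.7, 0.3, 0.2]
grip_width: 0.333
grip_force: 0.0
[ 1.88455555  1.10432624 44.26656669] [[ 0.862  0.507 -0.005]
 [ 0.507 -0.862  0.001]
 [-0.004 -0.004 -1.   ]]
(184, np.float32(31.7), array([596.3, -61.1]), array([ 530. , -102.1]), array([136.1,  39.9]))
```

```bash
python3 -m crank '[{"tx":2,"ty":0,"tz":20,"turn":0},{"tx":2,"ty":0,"tz":36,"turn":0},{"tx":2,"ty":0,"tz":44,"turn":0},{"tx":2,"ty":0,"tz":44,"turn":0}]' 29 && python3 -m crank '[{"tx":0,"ty":0,"tz":0,"turn":0},{"tx":0,"ty":0,"tz":0,"turn":0},{"tx":0,"ty":0,"tz":0,"turn":0},{"tx":0,"ty":0,"tz":0,"turn":0}]' 0 40
```

```text
time: 13.65
position: [0.5357, -0.1014, 0.0474]
tool_rot: [-3.031, -0.825, 0.001]
ft_force: [0.3, -0.1, -0.4]
grip_width: 0.336
grip_force: 0.0
time: 14.15
position: [0.5363, -0.1015, 0.0482]
tool_rot: [3.031, 0.825, 0.001]
ft_force: [-1.4, -0.5, 3.8]
grip_width: 0.199
grip_force: 40.0
```

```bash
python3 -m crank '[{"tx":0,"ty":0,"tz":0,"turn":0},{"tx":0,"ty":0,"tz":2,"turn":0},{"tx":0,"ty":0,"tz":4,"turn":0},{"tx":0,"ty":0,"tz":4,"turn":0}]' 28 && python3 -m crank '[{"tx":0,"ty":0,"tz":0,"turn":0},{"tx":0,"ty":0,"tz":0,"turn":0},{"tx":0,"ty":0,"tz":0,"turn":0}]' 0 40 && python3 -m crank '[{"tx":0,"ty":0,"tz":-20,"turn":0},{"tx":0,"ty":0,"tz":-60,"turn":0},{"tx":0,"ty":0,"tz":-110,"turn":0},{"tx":0,"ty":0,"tz":-170,"turn":0},{"tx":0,"ty":0,"tz":-225,"turn":0}]' && python3 -m crank '[{"tx":0,"ty":0,"tz":-30,"turn":0},{"tx":0,"ty":0,"tz":-60,"turn":0},{"tx":0,"ty":0,"tz":-60,"turn":0}]'
python3 - <<'E'
from h import *
s=ctrl.get_state();print(s['joint_positions'],Rm(s['tool_rot']).round(3))
shot('wrist','wrist5.png')
for c in ['top','scene','wrist']:
  shot(c)
  for q in ['turner_eye','hook_tip']: print(c,q,[(np.round(x['xyz'],3),round(x['confidence'],2)) for x in ctrl.mark_of(c,q)[:1]])
E
```

```text
time: 14.65
position: [0.5355, -0.1014, 0.043]
tool_rot: [-3.031, -0.825, 0.001]
ft_force: [-1.2, 0.6, -0.5]
grip_width: 0.321
grip_force: 0.0
time: 15.02
position: [0.5359, -0.1014, 0.0435]
tool_rot: [3.031, 0.825, 0.0]
ft_force: [0.2, -0.9, -0.1]
grip_width: 0.2
grip_force: 40.0
time: 15.65
position: [0.5356, -0.1013, 0.2705]
tool_rot: [3.031, 0.825, 0.001]
ft_force: [0.9, -0.8, -1.6]
grip_width: 0.203
grip_force: 40.0
time: 16.02
position: [0.5369, -0.1014, 0.3309]
tool_rot: [3.029, 0.825, 0.006]
ft_force: [0.1, 0.4, -1.1]
grip_width: 0.199
grip_force: 40.0
[ 0.43089539  0.08189101 -0.31275751  1.56099018  0.02580917  1.49807186
 -0.92169107] [[ 0.862  0.507  0.005]
 [ 0.507 -0.862 -0.001]
 [ 0.003  0.003 -1.   ]]
top turner_eye [(array([ 0.6  , -0.061,  0.312]), 0.81)]
top hook_tip [(array([ 0.74 ,  0.096, -0.002]), 0.32)]
scene turner_eye [(array([ 0.596, -0.065,  0.318]), 0.56)]
scene hook_tip [(array([0.567, 0.279, 0.282]), 0.92)]
wrist turner_eye [(array([ 0.571, -0.208,  0.001]), 0.28)]
wrist hook_tip []
```

View pics/wrist5.png

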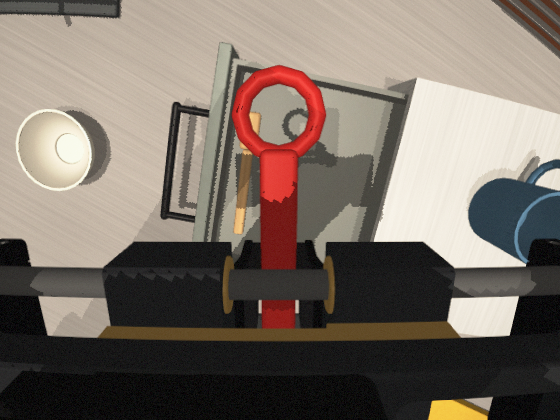

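The wrist view shows the turner firmly held and aligned with the tool axis, eye centre at about (280,110), and the spoon still in the drawer. I'll measure the eye offset and the hook again.

Run:
```python
from h import *
s=ctrl.get_state()
t=turner('wrist',z=s['position'][2]-.0115,box=(.3,.9,-.4,.3));print(t)
eye=np.r_[t[2]/1000,s['position'][2]-.0145];print('eye in tool',rel(eye,s))
s=ctrl.get_state();r=ctrl.camera_model('top')
t=turner('top',z=s['position'][2]-.0115,box=(.3,.9,-.4,.3));print(t); print(rel(np.r_[t[2]/1000,.316],s))
# hook: brass colour in top/scene with depth
for c in ['top','scene']:
    im,W=cloud(c);hsv=cv2.cvtColor(im,cv2.COLOR_RGB2HSV)
    m=(hsv[...,0]>12)&(hsv[...,0]<30)&(hsv[...,1]>110)&(W[...,2]>.22)&(W[...,2]<.3)&(W[...,0]>.5)&(W[...,1]>.2)
    P=W[m];print(c,len(P),P[P[:,2]>.272].mean(0) if len(P) else 0, P[P[:,2]<.26].mean(0) if len(P) else 0)
```

```text
(9011, np.float32(30.2), array([600., -64.]), array([ 532.6, -103.3]), array([133.3,  42.7]))
eye in tool [74.34914681  0.38113073 14.45250648]Traceback (most recent call last):
  File "<stdin>", line 6, in <module>
  File "h.py", line 46, in turner
    hd=q[(t<tmax-50)]; l=cv2.fitLine(hd.astype(np.float32),cv2.DIST_HUBER,0,.01,.01).ravel();a=l[:2]*np.sign(l[0])
                         ~~~~~~~~~~~^^^^^^^^^^^^^^^^^^^^^^^^^^^^^^^^^^^^^^^^^^^^^^^^
cv2.error: OpenCV(4.12.0) /io/opencv/modules/imgproc/src/linefit.cpp:50: error: (-215:Assertion failed) count > 0 in function 'fitLine2D_wods'
```

Run:
```python
from h import *
for c in ['top','scene']:
    im,W=cloud(c);hsv=cv2.cvtColor(im,cv2.COLOR_RGB2HSV)
    m=(hsv[...,0]>12)&(hsv[...,0]<30)&(hsv[...,1]>110)&(W[...,2]>.22)&(W[...,2]<.3)&(W[...,0]>.5)&(W[...,1]>.2)
    P=W[m];print(c,len(P),P[P[:,2]>.272].mean(0),P[P[:,2]<.26].mean(0))
print(rel([.4988,.2449,.335]))
```

```text
top 79 [0.56542221 0.27744015 0.2818089 ] [0.59192517 0.28965381 0.25428126]
scene 62 [0.56607922 0.27942224 0.27931362] [0.58599151 0.2889707  0.2536837 ]
[ 143.58440047 -317.27605057   -6.51464435]
```

```bash
python3 -m crank '[{"tx":15,"ty":-32,"tz":-5,"turn":0.2},{"tx":36,"ty":-80,"tz":-7,"turn":0.5},{"tx":60,"ty":-132,"tz":-7,"turn":0.8},{"tx":83,"ty":-184,"tz":-7,"turn":1.1},{"tx":106,"ty":-235,"tz":-7,"turn":1.1}]' && python3 -c "
from h import *
print(rel([.4988,.2455,.335]))"
```

```text
time: 17.35
position: [0.5077, 0.1567, 0.3358]
tool_rot: [3.067, 0.678, 0.001]
ft_force: [1.0, -0.7, -1.2]
grip_width: 0.201
grip_force: 40.0
[ 29.35074379 -84.28796967   0.80083642]
```

```bash
python3 -m crank '[{"tx":12,"ty":-35,"tz":0,"turn":0},{"tx":22,"ty":-63,"tz":0,"turn":0},{"tx":29,"ty":-83,"tz":0,"turn":0},{"tx":29,"ty":-83,"tz":0,"turn":0}]'
python3 - <<'E'
from h import *
s=ctrl.get_state();Rt=R.from_rotvec(s['tool_rot'])
eye=s['position']+Rt.apply([.074,.0004,.0145]);print('eye',eye,Rt.as_matrix()[:,0])
shot('wrist','wrist6.png')
im,W=cloud('wrist');hsv=cv2.cvtColor(im,cv2.COLOR_RGB2HSV)
m=(hsv[...,0]>12)&(hsv[...,0]<30)&(hsv[...,1]>110)&(W[...,2]>.22)&(W[...,2]<.3)&(W[...,0]>.5)&(W[...,1]>.2)
P=W[m];print(len(P),P[P[:,2]>.275].mean(0),P[P[:,2]<.26].mean(0))
for c in ['wrist','scene','top']:
  shot(c)
  for q in ['turner_eye','hook_tip']: print(c,q,[(np.round(x['xyz'],3),round(x['confidence'],2)) for x in ctrl.mark_of(c,q)[:1]])
E
```

```text
time: 17.85
position: [0.4986, 0.2443, 0.3355]
tool_rot: [-3.065, -0.685, 0.0]
ft_force: [0.2, -0.1, -1.6]
grip_width: 0.199
grip_force: 40.0
eye [0.56574944 0.27540029 0.32103887] [ 9.04995142e-01  4.25421899e-01 -8.57372333e-06]
826 [0.56586953 0.27684675 0.28283488] [0.59456324 0.29004944 0.25400051]
wrist turner_eye []
wrist hook_tip [(array([0.564, 0.281, 0.283]), 0.7)]
scene turner_eye [(array([0.564, 0.269, 0.323]), 0.95)]
scene hook_tip [(array([0.567, 0.277, 0.283]), 0.95)]
top turner_eye [(array([0.565, 0.272, 0.319]), 0.96)]
top hook_tip [(array([0.567, 0.273, 0.285]), 0.66)]
```

View pics/wrist6.png

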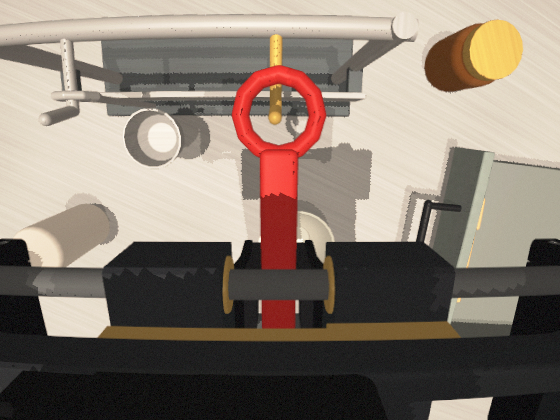

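The wrist view shows the hook tip at (275,118) inside the ring opening (centre (280,112)). Lower over the tip.

```bash
python3 -m crank '[{"tx":0,"ty":-1,"tz":15,"turn":0},{"tx":0,"ty":-1,"tz":30,"turn":0},{"tx":1,"ty":-1,"tz":40,"turn":0},{"tx":3,"ty":-1,"tz":49,"turn":0},{"tx":4,"ty":-1,"tz":56,"turn":0}]'
python3 - <<'E'
from h import *
s=ctrl.get_state();Rt=R.from_rotvec(s['tool_rot'])
print('eye',s['position']+Rt.apply([.074,.0004,.0145]))
im,_=shot('scene');p=w2px('scene',[.566,.277,.26])[0].astype(int);print(p)
c=cv2.cvtColor(im,cv2.COLOR_RGB2BGR)[p[1]-60:p[1]+60,p[0]-80:p[0]+80]
cv2.imwrite('pics/scene6.png',cv2.resize(c,None,fx=5,fy=5,interpolation=cv2.INTER_CUBIC))
E
```

```text
time: 19.02
position: [0.5027, 0.245, 0.2788]
tool_rot: [-3.067, -0.679, 0.001]
ft_force: [-0.3, 0.3, -0.2]
grip_width: 0.204
grip_force: 40.0
eye [0.56994185 0.27589769 0.26427706]
[365 224]
```

View pics/scene6.png

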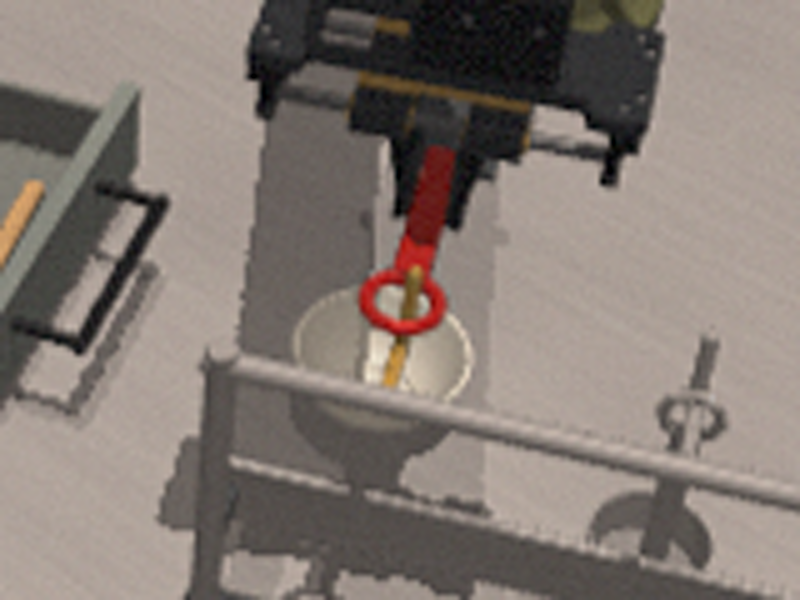

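The upright brass tip pokes through the red ring (crop px (412,285)), so it is threaded. With a light grip I'll lower the gripper so the turner pivots, then release.

```bash
python3 -m crank '[{"tx":0,"ty":0,"tz":8,"turn":0},{"tx":2,"ty":0,"tz":18,"turn":0},{"tx":4,"ty":0,"tz":28,"turn":0},{"tx":7,"ty":0,"tz":38,"turn":0},{"tx":11,"ty":0,"tz":48,"turn":0}]' 0 4
python3 - <<'E'
from h import *
im,_=shot('scene');p=w2px('scene',[.566,.277,.26])[0].astype(int)
c=cv2.cvtColor(im,cv2.COLOR_RGB2BGR)[p[1]-60:p[1]+60,p[0]-80:p[0]+80]
cv2.imwrite('pics/scene7.png',cv2.resize(c,None,fx=5,fy=5,interpolation=cv2.INTER_CUBIC))
E
```

```text
time: 19.7
position: [0.5128, 0.2497, 0.2308]
tool_rot: [3.067, 0.679, -0.0]
ft_force: [-0.1, -0.3, -1.0]
grip_width: 0.211
grip_force: 4.0
```

View pics/scene7.png

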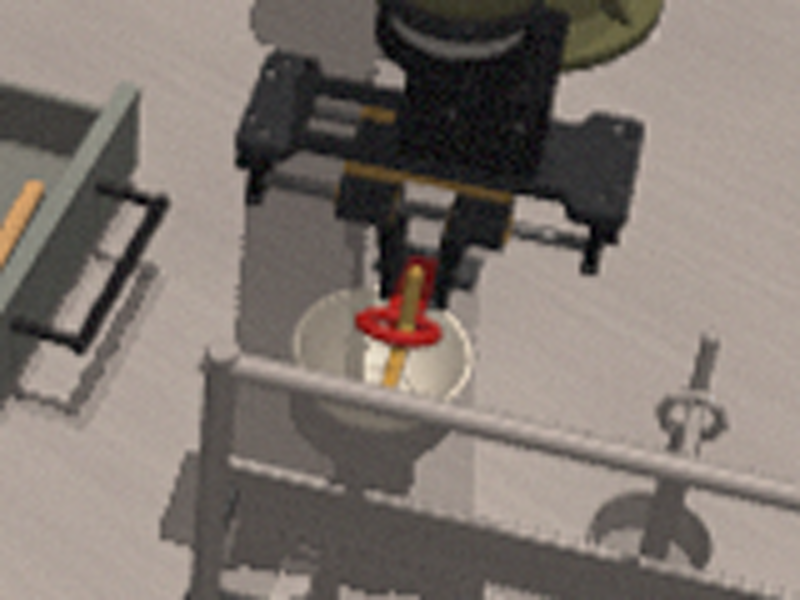

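The turner has pivoted down with the ring still threaded on the hook (400,325). Release fully, wait, then back off.

```bash
python3 -m crank '[{"tx":0,"ty":0,"tz":0,"turn":0},{"tx":0,"ty":0,"tz":0,"turn":0},{"tx":0,"ty":0,"tz":0,"turn":0},{"tx":0,"ty":0,"tz":0,"turn":0},{"tx":0,"ty":0,"tz":0,"turn":0}]' 87; python3 -m crank '[{"tx":-5,"ty":0,"tz":-10,"turn":0},{"tx":-15,"ty":0,"tz":-30,"turn":0},{"tx":-30,"ty":0,"tz":-60,"turn":0},{"tx":-50,"ty":0,"tz":-100,"turn":0},{"tx":-50,"ty":0,"tz":-130,"turn":0}]'
python3 - <<'E'
from h import *
for c in ['top','scene']:
  im,_=shot(c)
  for q in ['turner','turner_eye','spoon','drawer_handle','mug','bowl','jar']: print(c,q,[(np.round(x['xyz'],3),round(x['confidence'],2)) for x in ctrl.mark_of(c,q)[:1]])
c=cv2.cvtColor(im,cv2.COLOR_RGB2BGR)[120:360,140:460]
cv2.imwrite('pics/scene8.png',cv2.resize(c,None,fx=2.5,fy=2.5,interpolation=cv2.INTER_CUBIC))
E
```

```text
time: 20.38
position: [0.5126, 0.2496, 0.2317]
tool_rot: [3.067, 0.679, 0.0]
ft_force: [-0.5, -0.1, 0.9]
grip_width: 0.689
grip_force: 0.0
time: 21.0
position: [0.4659, 0.2286, 0.3654]
tool_rot: [3.066, 0.679, 0.006]
ft_force: [0.7, 0.5, -0.0]
grip_width: 0.998
grip_force: 0.0
top turner [(array([0.579, 0.283, 0.162]), 0.82)]
top turner_eye [(array([0.581, 0.289, 0.238]), 0.61)]
top spoon [(array([ 0.511, -0.063,  0.024]), 0.78)]
top drawer_handle [(array([0.487, 0.026, 0.064]), 0.68)]
top mug [(array([ 0.648, -0.35 ,  0.097]), 0.59)]
top bowl [(array([0.416, 0.176, 0.001]), 0.92)]
top jar [(array([ 0.739,  0.095, -0.002]), 0.64)]
scene turner [(array([0.584, 0.281, 0.162]), 0.88)]
scene turner_eye [(array([0.582, 0.284, 0.245]), 0.77)]
scene spoon [(array([ 0.511, -0.06 ,  0.023]), 0.69)]
scene drawer_handle [(array([0.491, 0.025, 0.064]), 0.77)]
scene mug [(array([ 0.65 , -0.349,  0.1  ]), 0.62)]
scene bowl [(array([ 0.419,  0.175, -0.   ]), 0.66)]
scene jar [(array([0.737, 0.093, 0.003]), 0.96)]
```

View pics/scene8.png

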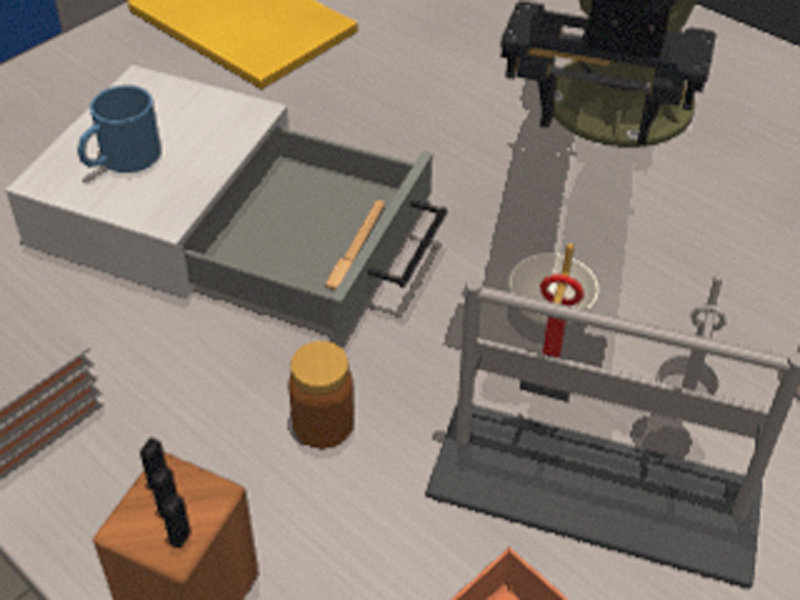

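The turner hangs on the brass hook (ring at crop px (562,290)). The drawer is out with the spoon in it, and the mug, bowl and jar have not moved. Let it settle briefly, then hand in.

```bash
python3 -m crank '[{"tx":0,"ty":0,"tz":0,"turn":0},{"tx":0,"ty":0,"tz":0,"turn":0},{"tx":0,"ty":0,"tz":0,"turn":0},{"tx":0,"ty":0,"tz":0,"turn":0},{"tx":0,"ty":0,"tz":0,"turn":0}]'; python3 -c "
from h import *
shot('scene');print([(np.round(x['xyz'],3),round(x['confidence'],2)) for q in('turner','turner_eye') for x in ctrl.mark_of('scene',q)[:1]])
print(ctrl.close_job())"
```

```text
time: 22.42
position: [0.4672, 0.2285, 0.3615]
tool_rot: [3.067, 0.679, -0.0]
ft_force: [-0.5, -0.1, -0.2]
grip_width: 1.002
grip_force: 0.0
[(array([0.582, 0.282, 0.161]), 0.83), (array([0.582, 0.286, 0.239]), 0.88)]
the job is handed in; nothing more can be done
None
```

I handed the job in at about 22.5 s: the turner hangs by its eye on the brass hook, the drawer is out at its stop with the spoon in it, and the mug, bowl and jar have not moved; no verdict came back.

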